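# Rock a battery pack into a mixer's charging tray

### The arm

A 6-joint arm with a two-finger parallel gripper is mounted at the origin on the work surface. World frame = base frame: x ahead of the robot, y to its left, z up, the work surface at z = 0. Lengths are in m, angles in rad, forces in N, time in s.
With the tool pointing down it reaches from about 0.35 to 0.85 m from the base axis. Payload 8.1 kg.
Tool frame: the origin (TCP) lies at the very end of the fingers, on their centre line; the grasp point (between the pads) lies 19 mm behind it (robot.pinch_z is the distance from the TCP to the grasp point, in m); x points along the fingers, z is the direction in which the jaws open and shut, and the axes are right-handed (so a half turn about x gives the same grasp; the last joint's range is limited). The gripper opens to 93 mm and grips with 3 to 60 N. Pads are 15 mm wide; open, the fingers measure 128 mm over their backs; the gripper's body (75 mm by 188 mm) begins 65 mm behind the grasp point.
Start: joints at [-1.425, 0.13, 1.488, -0, 1.523, -0.085], TCP at [0.137, -0.584, 0.219] pointing down, gripper open.
Joint ranges: [-2.96, 2.96], [-0.89, 2.26], [0.02, 2.5], [-1.34, 4.48], [0, 2.73], [-2.66, 2.66]. Speed limits (rad/s): [2.39, 2.39, 2.79, 3.14, 3.14, 3.14].

### API

Orientations are given as a rotation vector (axis times angle).
In Python, from plant import robot, optics, ticket gives the robot as it stands.
- The arm moves only by the tool jog_arm, never from a script. Its argument "targets" is a list of rows, each a list of 7 numbers: the shift along the tool's x, y, z in cm, then the turn, a rotation vector about the tool's x, y, z in degrees, then the closure, from 0 (fully open) to 1 (shut). In form: [[dx, dy, dz, ax, ay, az, grip], ...]. A call has 1 to 5 rows; each row is the pose to reach, as a shift and turn from the pose measured when the call began, along the tool's axes at that moment; what a row does not reach only later rows make up. A row lasts 1/8 s, in which the tool goes at most 62.5 mm and 10.7 degrees, less where a joint would pass 70% of its speed; a pose out of reach is approached as far as the arm can. A call with a gripper value outside its range is refused whole. The fingers move at their own pace and stop on an object; "squeeze" is the grip in N (left out, the last holds). Time passes only in rows, so rows that repeat a pose let the fingers close. It gives the time, the measured TCP pose, the force and the opening at its end, in the units of the state.
- robot.read_state(): the state, without advancing time (a new reading comes with each control period).
- optics.read_camera(name): name is "scene" or "top"; returns a dict with "frame" (480x640x3 uint8, red, green, blue), "vertical_fov" (degrees; the focal length in pixels is half the picture's height over the tangent of half this angle, whatever the lens; pixels are square), "cx", "cy" (the principal point, pixels), "R" (3x3) and "t" (3): a world point X has camera coordinates R X + t. Camera axes: x right, y down, z forward; pixel columns grow to the right and rows downward; lengths in m; the calibration is good to about 2 mm. A picture is of the moment at which its call begins. There is no depth.
- ticket.close_job(): hands the job in, once; it reports no verdict.
The state is a dict: "t": time; "q": joint angles; "dq": joint speeds; "joint_torque": joint torques, N m; "tool_pos": TCP position; "orientation": TCP orientation; "force": force on the tool from outside, world axes, zero at the start; "wrist_torque": the same for the moment, N m; "opening": finger opening in m.
Only numpy, scipy, OpenCV 4.12 (cv2) and the standard library are available. Lean on these libraries where they do the work, as an engineer would, in place of code of your own. Each camera call takes 0.05 s, during which the arm holds its last target.

### The job

Fit the loose battery pack into the pocket of the tray on the blue plate: slip its nose under the bridge with the tail end held up, push the spring contact back, and rock the tail down until the pack lies flat on the pocket floor, then let go. Work gently: never press on the dock with more than 25 N. Leave the other things on the table where they are.

Things in the scene. Friction and masses are not known exactly. Their poses are not given: they have to be found in the camera images.
- dock: Fixed charging dock: blue steel plate 190 x 120 x 8 mm with a cream tray clamped on it; origin on the table under the pocket's nominal middle, x from the bridge end (-x) to the tail end, z up. The tray may be clamped up to 12 mm either way along x from nominal; this shift is NOT measured, find it by feel (it does not yield). Pressing on it with over 25 N, through the pack or directly, damages it
- pocket (a point): Nominal middle of the pocket floor, 12 mm above the dock's origin, axes as the dock's. Tray nominal: pocket from x -44.5 (bridge face) to +42 mm (tail wall): 86.5 mm for the 84 mm pack body; side walls' inner faces y +-24 mm. Side and tail walls 6 mm thick, tops 8 mm above the floor; the side walls' top 3 mm are bevelled outward at 45 degrees. The seated pack's underside lies on this floor, x, y, z along these axes
- bridge (a point): Nominal middle of the lower edge of the bridge face that looks to +x (pocket x = -44.5 mm), 11 mm above the pocket floor; shifts unmeasured with the tray, as said. Bridge 60 mm wide (y), 19.5 mm long (towards -x), 4 mm thick; posts under both its ends leave an opening 35 mm wide and 11 mm high for the nose. The spring contact is inside
- contact (a joint): Spring contact plate under the bridge, inward travel in m: 0 at rest, 0.006 fully in. At rest its face stands 5 mm in (-x) from the bridge face; it pushes to +x with about 2 N at 0 and 0.8 N more per mm. The seated pack, against the tail wall, holds it 2.5 mm in; with the pack's body against the bridge it is 5 mm in
- battery: The loose battery pack, grey plastic, about 0.3 kg, standing on the table; origin at the middle of its block's underside (axes and sizes: see battery_center)
- battery_center (a point): Middle of the pack's block, 24 mm above its underside: block 84 (x) x 46 (y) x 48 (z) mm. A nose sticks out from the foot of its -x end: 10 mm long, 30 mm wide, 7 mm high, underside level with the block's; the +x end is the plain tail. Seated, this point is 24 mm above the pocket floor
- screwdriver: Bystander: screwdriver lying on the table, to be left alone
- stator: Bystander: steel stator ring, 56 mm across, 30 mm high, on the table, to be left alone
- carton: Bystander: small cardboard carton 90 x 70 x 60 mm, on the table, to be left alone
Not all that is in view belongs to the job. Of the things like the battery, leave any that is orange; of the rest the larger one is meant.

How it is judged:
On the way:
1. the nose has pushed the spring contact back at least 1 mm while the tail is still up (pack tilted more than 0.05 rad) (value of joint contact above 0.001 m and angle between battery_center's own z axis and vertical above 0.05 rad), for 0.1 s.
At the end, for the whole second after the job is handed in: The pack lies flat on the pocket floor (its middle 22.5 to 25.5 mm above the floor, tilt under 0.025 rad), in the pocket (within 16 mm along and 3 mm across of the nominal middle, in line within 0.06 rad), its nose holding the spring contact at least 1 mm in, released and at rest (z of battery_center in the frame of pocket between 0.0225 and 0.0255 m and x of battery_center in the frame of pocket between -0.016 and 0.016 m and y of battery_center in the frame of pocket between -0.003 and 0.003 m and angle between battery_center's own z axis and vertical below 0.025 rad and angle between the x axis of battery_center and the x axis of dock, either way round below 0.06 rad and value of joint contact above 0.001 m and contact force between the fingers and dock below 0.1 N and linear speed of battery below 0.01 m/s and contact force between the fingers and battery below 0.1 N); the robot touches nothing.
It fails at once if the gripper pressed the pack against the dock with more than 25 N (contact force between battery and dock above 25 N and contact force between the fingers and battery above 5 N).
It fails at once if more than 25 N between gripper and dock (contact force between the arm and dock above 25 N).
It fails at once if the screwdriver was moved more than 20 mm (distance of screwdriver from where it was at the start of the episode above 0.02 m).
It fails at once if the stator was moved more than 20 mm (distance of stator from where it was at the start of the episode above 0.02 m).
It fails at once if the carton was moved more than 20 mm (distance of carton from where it was at the start of the episode above 0.02 m).
It also fails if it takes over 64 s, if anything falls off the work surface, if the arm or the gripper's body presses on something with over 40 N, if the wrist force passes 120 N, or if a joint passes its speed limit or range.

## Working session

There is one attempt and no reset: what is moved stays moved. The work goes in short steps, Python scripts to look and compute and a tool call to move; the robot and the scene stay as the last step left them, time stands still between calls to the robot, and variables do not carry over. Pictures are saved under pics/ and viewed, and the job is handed in when it is done.

Besides the shell and the picture viewer there is one more tool, called in YAML: its name, and indented under it one key for each argument. jog_arm: Moves the arm, as the interface text tells. Its arguments: {"type":"object","properties":{"targets":{"type":"array"},"squeeze":{"type":"number"}},"required":["targets"]}

```bash
mkdir -p pics; ls
cat > h.py <<'E'
import numpy as np, cv2
from plant import robot, optics, ticket
from scipy.spatial.transform import Rotation as Ro
def cam(n):
    c=optics.read_camera(n); f=240/np.tan(np.radians(c['vertical_fov'])/2); c['f']=f
    c['R']=np.array(c['R']); c['t']=np.array(c['t']); return c
def proj(c,X):
    p=np.atleast_2d(X)@c['R'].T+c['t']; return np.c_[c['f']*p[:,0]/p[:,2]+c['cx'],c['f']*p[:,1]/p[:,2]+c['cy']]
def back(c,u,v,z):
    d=c['R'].T@np.array([(u-c['cx'])/c['f'],(v-c['cy'])/c['f'],1]); o=-c['R'].T@c['t']
    return o+d*(z-o[2])/d[2]
def save(im,n): cv2.imwrite('pics/'+n,cv2.cvtColor(im,cv2.COLOR_RGB2BGR))
E
python3 - <<'E'
from h import *
for n in ['scene','top']:
    c=cam(n); save(c['frame'],n+'0.png'); print(n,c['f'],c['cx'],c['cy'],-c['R'].T@c['t'],c['R'].round(3).tolist(), [k for k in c])
print(robot.read_state())
E
```

```text
pics
scene 465.2736156132696 310.34975045164754 240.32165066374745 [ 1.05303662 -0.62371775  0.89798073] [[0.809, 0.587, 0.007], [0.439, -0.597, -0.672], [-0.39, 0.547, -0.741]] ['frame', 'vertical_fov', 'cx', 'cy', 'R', 't', 'f']
top 447.6598490509241 316.9665622473559 242.239851856852 [ 0.37969457 -0.02363735  1.05146268] [[0.018, -1.0, -0.008], [-0.981, -0.017, -0.192], [0.192, 0.012, -0.981]] ['frame', 'vertical_fov', 'cx', 'cy', 'R', 't', 'f']
{'t': 0.1, 'q': array([-1.42541160e+00,  1.31050649e-01,  1.48918882e+00, -5.20208626e-06,
        1.52301206e+00, -8.54310916e-02]), 'dq': array([-0.00112693, -0.00059809, -0.00420257,  0.00096079, -0.0007413 ,
       -0.00151412]), 'joint_torque': array([ 2.04648575e-03, -5.61337388e+01, -4.93096983e+01,  7.70620652e-02,
        2.91067717e-02, -2.32646431e-05]), 'tool_pos': array([ 0.13718853, -0.58356712,  0.21770313]), 'orientation': array([ 1.03863075,  1.31082484, -1.03673657]), 'force': array([-0.71224583,  0.64604339,  0.30414948]), 'wrist_torque': array([-0.00989659, -0.00878541, -0.00260602]), 'opening': 0.0928108078129612}
```

View pics/scene0.png

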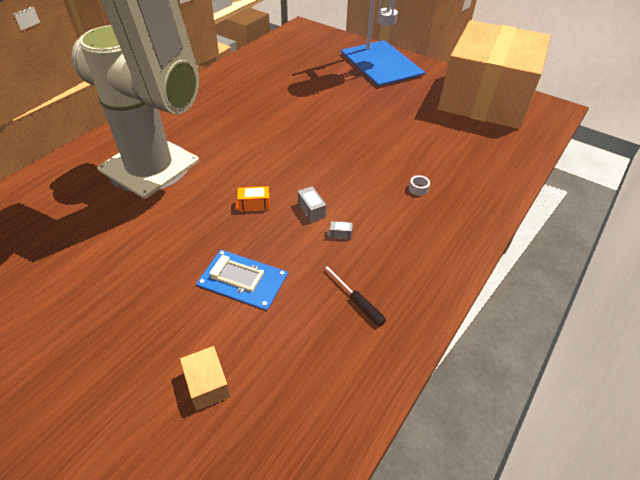

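View pics/top0.png

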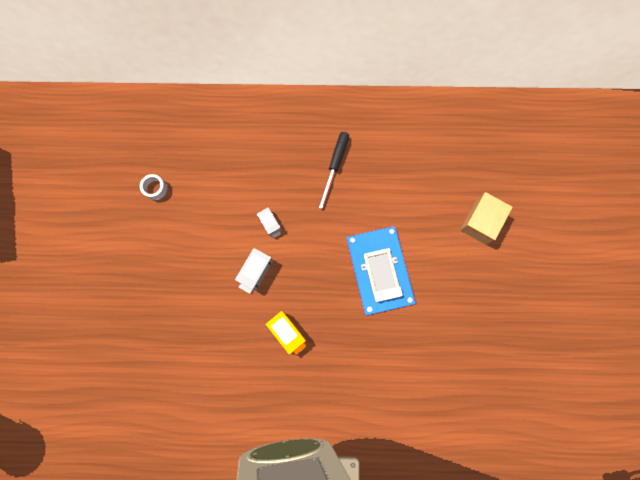

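Battery-like things in the top view are the orange one at (286,333), the large grey one at (254,270) and the small grey one at (270,222). Orange is excluded, so the larger grey at (254,270) is the one meant. I'll confirm that in enlarged crops.

Run:
```python
from h import *
a=cv2.imread('pics/top0.png');b=cv2.imread('pics/scene0.png')
cv2.imwrite('pics/c1.png',cv2.resize(a[195:305,220:300],None,fx=5,fy=5,interpolation=cv2.INTER_CUBIC))
cv2.imwrite('pics/c2.png',cv2.resize(a[220:320,340:420],None,fx=6,fy=6,interpolation=cv2.INTER_CUBIC))
cv2.imwrite('pics/c3.png',cv2.resize(b[180:250,285:365],None,fx=8,fy=8,interpolation=cv2.INTER_CUBIC))
cv2.imwrite('pics/c4.png',cv2.resize(b[245:315,190:295],None,fx=7,fy=7,interpolation=cv2.INTER_CUBIC))
```

```text
(no output)
```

View pics/c1.png

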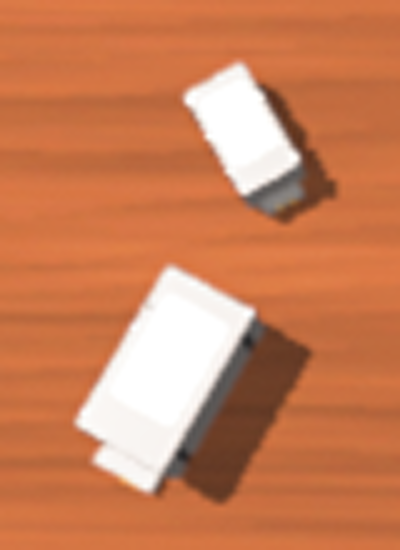

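View pics/c2.png

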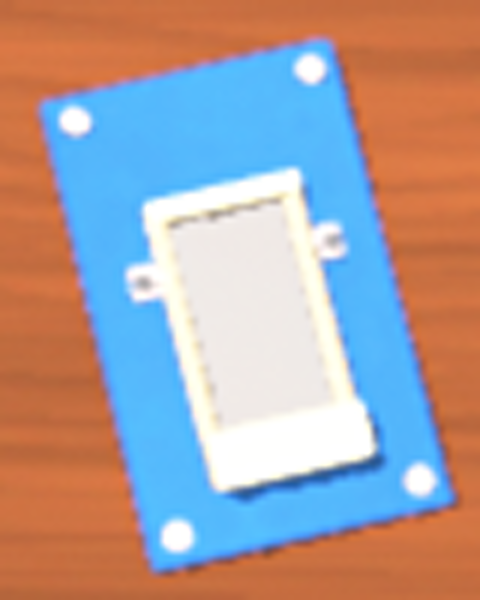

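View pics/c3.png

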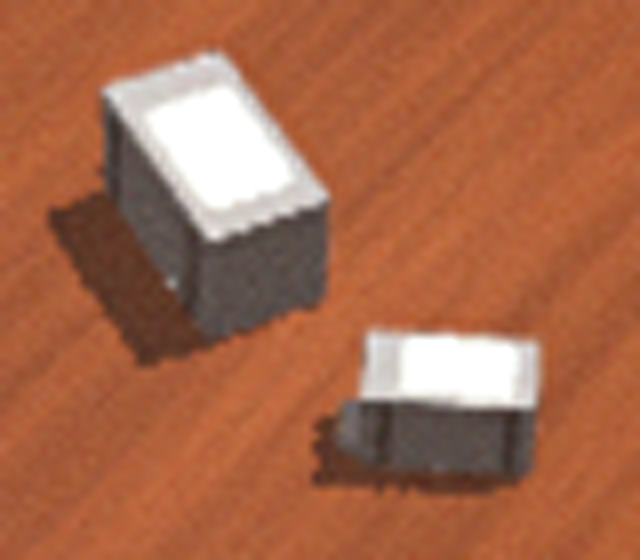

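View pics/c4.png

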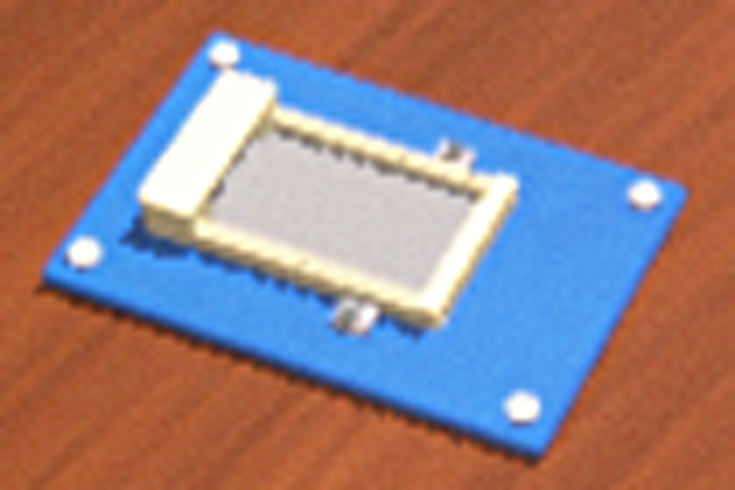

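The crops confirm the target. The large grey pack has its nose at top px ~(245,289). The dock's bridge is at the near-robot end, top px ~(393,296), and the tray is visible in both views. Next I'll fit poses from the corners.

```bash
cat > fit.py <<'E'
from h import *
from scipy.optimize import least_squares
T=cam('top');S=cam('scene')
def px(l,k,o): return [((u+.5)/k-.5+o[0],(v+.5)/k-.5+o[1]) for u,v in l]
def fit(obs,x0,nm):
    def r(p):
        out=[]
        R=Ro.from_euler('z',p[2]).as_matrix()
        for c,L,P in obs: out.append((proj(c,np.array(L)@R.T+[p[0],p[1],0])-np.array(P)).ravel())
        return np.concatenate(out)
    s=least_squares(r,x0,loss='soft_l1'); print(nm,s.x[:2].round(4),'yaw',np.degrees(s.x[2]).round(2),'res',r(s.x).reshape(-1,2).round(1).tolist()); return s.x
# battery
h=.048
tb=px([(170,265),(257,312),(165,470),(77,425)],5,(220,195))
sb=px([(103,92),(222,55),(328,200),(212,240),(207,338),(325,300)],8,(285,180))
LB={'tl':[.042,.023,h],'tr':[.042,-.023,h],'nl':[-.042,.023,h],'nr':[-.042,-.023,h]}
yaw0=np.arctan2(*( (back(T,*(np.array(tb[0])+tb[1])/2,h)-back(T,*(np.array(tb[2])+tb[3])/2,h))[[1,0]]))
g=back(T,*np.mean(tb,0),h)
# top view: image up=+x,left=+y ; tail at top: tb0 = left(y+), tb1 = right(y-), tb2 = nose right, tb3 nose left
# scene corners: determine by back projection
for p in sb[:4]: print('scene',back(S,*p,h).round(3))
for p in tb: print('top',back(T,*p,h).round(3))
fit([(T,[LB['tl'],LB['tr'],LB['nr'],LB['nl']],tb)],[g[0],g[1],yaw0],'batT')
fit([(S,[LB['nr'],LB['nl'],LB['tl'],LB['tr'],[.042,-.023,0],[.042,.023,0]],sb)],[g[0],g[1],yaw0],'batS')
# plate
tp=px([(45,103),(330,40),(455,500),(155,573)],6,(340,220))
sp=px([(218,35),(688,188),(545,452),(45,278)],7,(190,245))
for p in sp: print('sceneP',back(S,*p,.008).round(3))
for p in tp: print('topP',back(T,*p,.008).round(3))
g=back(T,*np.mean(tp,0),.008)
a=.095;b=.06;z=.008
y0=np.arctan2(*((back(T,*tp[0],z)-back(T,*tp[3],z))[[1,0]]))
fit([(T,[[a,b,z],[a,-b,z],[-a,-b,z],[-a,b,z]],tp)],[g[0],g[1],y0],'plT')
fit([(S,[[-a,b,z],[a,b,z],[a,-b,z],[-a,-b,z]],sp)],[g[0],g[1],y0],'plS')
# tray: tail wall outer top corners (x=48,y=+-30,z=.02), bridge top corners z=.027
z1,z2=.02,.027
tt=px([(145,205),(299,170),(362,400),(378,455),(217,492),(207,433)],6,(340,220))
L=[[.048,.03,z1],[.048,-.03,z1],[-.0445,-.03,z2],[-.064,-.03,z2],[-.064,.03,z2],[-.0445,.03,z2]]
fit([(T,L,tt)],[g[0],g[1],y0],'trT')
st=px([(232,72),(275,88),(205,215),(142,195),(517,182),(430,318)],7,(190,245))
L=[[-.064,.03,z2],[-.0445,.03,z2],[-.0445,-.03,z2],[-.064,-.03,z2],[.048,.03,z1],[.048,-.03,z1]]
fit([(S,L,st)],[g[0],g[1],y0],'trS')
E
python3 fit.py
```

```text
scene [0.47  0.129 0.048]
scene [0.492 0.169 0.048]
scene [0.562 0.131 0.048]
scene [0.543 0.093 0.048]
top [0.561 0.133 0.048]
top [0.54  0.092 0.048]
top [0.468 0.131 0.048]
top [0.487 0.171 0.048]
batT [0.5141 0.1317] yaw -27.48 res [[0.0, -0.3], [0.1, -0.2], [-0.0, 0.7], [-0.1, -0.1]]
batS [0.5158 0.1315] yaw -28.03 res [[-0.4, -0.6], [-0.1, -0.8], [0.6, -0.0], [-0.5, 0.2], [0.0, 0.8], [0.4, 0.3]]
sceneP [ 0.42  -0.127  0.008]
sceneP [ 0.6   -0.082  0.008]
sceneP [ 0.629 -0.196  0.008]
sceneP [ 0.448 -0.242  0.008]
topP [ 0.598 -0.083  0.008]
topP [ 0.626 -0.196  0.008]
topP [ 0.445 -0.241  0.008]
topP [ 0.415 -0.126  0.008]
plT [ 0.5212 -0.1611] yaw 13.82 res [[-1.0, -0.3], [0.4, -0.7], [0.4, 0.7], [-0.1, 0.2]]
plS [ 0.5241 -0.1614] yaw 13.98 res [[-0.4, -0.6], [1.1, -0.1], [0.2, 0.5], [-0.7, -0.1]]
trT [ 0.5164 -0.1626] yaw 13.67 res [[0.5, 0.0], [-0.2, 0.3], [-0.2, 0.3], [-0.7, -0.5], [0.5, -0.9], [0.1, 0.6]]
trS [ 0.5178 -0.1626] yaw 12.66 res [[-0.1, -0.0], [0.7, 0.1], [-2.1, -0.2], [-0.2, 0.1], [0.1, 0.4], [0.7, -0.4]]
```

```bash
cat >> h.py <<'E'
def tcp():
    s=robot.read_state(); return s,np.array(s['tool_pos']),Ro.from_rotvec(s['orientation'])
def delta(p,Rt):
    s,p0,R0=tcp()
    d=R0.inv().apply(np.array(p)-p0)*100; a=np.degrees((R0.inv()*Rt).as_rotvec())
    print('delta',d.round(2),a.round(2),'|t',round(s['t'],2)); return d,a
def toolR(yaw,tilt,sgn=1):
    # tool pointing along pack -z, jaws along pack y ; tilt>0 tail up
    Rp=Ro.from_euler('z',yaw,degrees=True)*Ro.from_euler('y',-tilt,degrees=True)
    x=np.array([0,0,-1.]);z=np.array([0,sgn,0.]);y=np.cross(z,x)
    return Rp, Rp*Ro.from_matrix(np.c_[x,y,z])
def st():
    s,p,R=tcp(); print('t',round(s['t'],2),'p',(p*1000).round(2),'F',np.round(s['force'],2),'M',np.round(s['wrist_torque'],2),'open',round(s['opening']*1000,2),'q',np.round(s['q'],2),'x',R.as_matrix()[:,0].round(3),'z',R.as_matrix()[:,2].round(3))
E
python3 - <<'E'
from h import *
st()
for s in (1,-1):
    Rp,Rt=toolR(-27.7,0,s); delta([.515,.1316,.15],Rt)
    Rp,Rt=toolR(13.85,0,s); delta([.517,-.1626,.15],Rt)
E
```

```text
t 0.2 p [ 137.22 -583.72  217.99] F [ 0.   -0.31  0.19] M [ 0.04 -0.01 -0.04] open 92.88 q [-1.43  0.13  1.49  0.    1.52 -0.09] x [-0.     0.001 -1.   ] z [ 0.229 -0.973 -0.001]
delta [  6.88  53.14 -60.98] [-1.3907e+02 -2.0000e-02 -8.0000e-02] |t 0.2
delta [  6.84  46.6  -32.3 ] [ 1.7938e+02 -1.0000e-02  1.0000e-01] |t 0.2
delta [  6.88  53.14 -60.98] [ 4.093e+01 -7.000e-02  2.000e-02] |t 0.2
delta [  6.84  46.6  -32.3 ] [-0.62 -0.07 -0.01] |t 0.2
```

jog_arm:
  targets:
    - [0,5,-5.7,4,0,0,0]
    - [0,10,-11.5,8,0,0,0]
    - [0,15,-17.2,12,0,0,0]
    - [0,20,-23,16,0,0,0]
    - [0,25,-28.7,20,0,0,0]

```text
t: 0.82
tool_pos: [0.2835, -0.3058, 0.2182]
orientation: [1.299, 1.15, -1.297]
force: [0.8, -0.3, 0.9]
opening: 0.0928
```

Run:
```python
from h import *
st()
Rp,Rt=toolR(-27.7,0,-1); delta([.515,.1316,.15],Rt)
```

```text
t 0.82 p [ 283.46 -305.81  218.2 ] F [ 0.79 -0.33  0.87] M [-0.01  0.03 -0.06] open 92.81 q [-0.95 -0.39  1.96  0.    1.57  0.74] x [ 0.     0.001 -1.   ] z [-0.121 -0.993 -0.001]
delta [  6.87  17.7  -46.21] [20.76 -0.06  0.  ] |t 0.82
```

jog_arm:
  targets:
    - [0,2.2,-5.5,2.5,0,0,0]
    - [0,4.4,-11.5,5,0,0,0]
    - [0,6.6,-17.3,7.5,0,0,0]
    - [0,8.8,-23,10,0,0,0]
    - [0,11,-28.8,13,0,0,0]

```text
t: 1.45
tool_pos: [0.4281, -0.0312, 0.2187]
orientation: [1.463, 1.023, -1.461]
force: [1.1, -0.1, -0.8]
opening: 0.0929
```

Run:
```python
from h import *
st()
Rp,Rt=toolR(-27.7,0,-1); delta([.515,.1316,.15],Rt)
```

```text
t 1.45 p [428.1  -31.2  218.74] F [ 1.06 -0.06 -0.81] M [0.03 0.   0.06] open 92.88 q [-0.19 -0.35  1.93  0.    1.56  1.73] x [ 0.001  0.001 -1.   ] z [-0.342 -0.94  -0.001]
delta [  6.89   2.58 -18.26] [ 7.68 -0.06 -0.05] |t 1.45
```

jog_arm:
  targets:
    - [1,0.7,-5,2,0,0,0]
    - [3,1.4,-10,4,0,0,0]
    - [5,2,-15,6,0,0,0]
    - [6.9,2.6,-18.3,7.7,0,0,0]
    - [6.9,2.6,-18.3,7.7,0,0,0]

```text
t: 2.08
tool_pos: [0.5142, 0.1335, 0.1475]
orientation: [1.553, 0.943, -1.557]
force: [0.3, -0.7, -1.1]
opening: 0.0929
```

Run:
```python
from h import *
st()
Rp,Rt=toolR(-27.7,0,-1); delta([.515,.1316,.013],Rt)
for n in ['scene','top']:
    c=cam(n); b=(240,190) if n=='top' else (270,140)
    save(cv2.resize(c['frame'][b[1]-60 if n=='top' else b[1]:b[1]+100,b[0]-50 if n=='top' else b[0]:b[0]+100],None,fx=4,fy=4,interpolation=cv2.INTER_CUBIC),n+'1.png')
```

```text
t 2.08 p [514.17 133.51 147.45] F [ 0.32 -0.74 -1.09] M [ 0.06 -0.03 -0.  ] open 92.93 q [ 0.16 -0.01  1.76  0.    1.39  2.21] x [-0.003  0.    -1.   ] z [-0.463 -0.886  0.001]
delta [13.44  0.2   0.12] [0.12 0.07 0.15] |t 2.08
```

View pics/scene1.png

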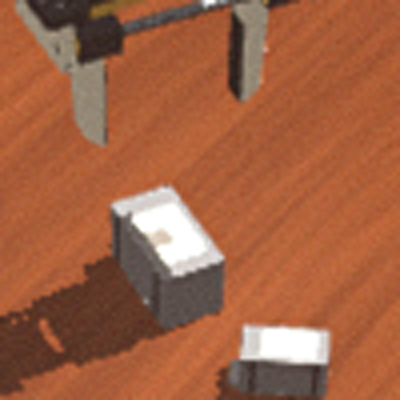

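The fingers straddle the pack, whose top face is around crop (165,230), with the jaws aligned. Descending.

jog_arm:
  targets:
    - [4,0,0,0,0,0,0]
    - [8,0,0,0,0,0,0]
    - [11,0.1,0,0,0,0,0]
    - [13.4,0.2,0.1,0,0,0,0]
    - [13.4,0.2,0.1,0,0,0,0]

```text
t: 2.8
tool_pos: [0.5147, 0.1285, 0.0147]
orientation: [1.554, 0.941, -1.559]
force: [-0.3, 0.1, 1.0]
opening: 0.0929
```

jog_arm:
  targets:
    - [0,0,0,0,0,0,0.5]
    - [0,0,0,0,0,0,0.7]
    - [0,0,0,0,0,0,1]
    - [0,0,0,0,0,0,1]
    - [0,0,0,0,0,0,1]
  squeeze: 35

```text
t: 3.42
tool_pos: [0.5151, 0.1289, 0.0151]
orientation: [1.555, 0.941, -1.558]
force: [1.5, 2.6, 0.5]
opening: 0.0477
```

Run:
```python
from h import *
st()
```

```text
t 3.42 p [515.11 128.91  15.06] F [1.52 2.59 0.45] M [ 0.39 -0.21 -0.03] open 47.69 q [0.15 0.15 1.86 0.   1.13 2.2 ] x [-0.002 -0.    -1.   ] z [-0.465 -0.885  0.001]
```

jog_arm:
  targets:
    - [0,0,0,0,0,0,1]
    - [0,0,0,0,0,0,1]
    - [0,0,0,0,0,0,1]

```text
t: 3.8
tool_pos: [0.5152, 0.1289, 0.0151]
orientation: [1.555, 0.941, -1.558]
force: [0.3, 1.3, 0.0]
opening: 0.0457
```

jog_arm:
  targets:
    - [-1,0,0,0,0,0,1]
    - [-3,0,0,0,0,0,1]
    - [-6,0,0,0,0,0,1]
    - [-8,0,0,0,0,0,1]
    - [-8,0,0,0,0,0,1]

```text
t: 4.42
tool_pos: [0.5166, 0.1291, 0.0971]
orientation: [1.557, 0.94, -1.554]
force: [0.1, -0.2, -4.5]
opening: 0.0457
```

Run:
```python
from h import *
st()
for n,b in (('scene',(270,140)),('top',(200,200))):
    c=cam(n); save(cv2.resize(c['frame'][b[1]:b[1]+110,b[0]:b[0]+120],None,fx=5,fy=5,interpolation=cv2.INTER_CUBIC),n+'2.png')
Rp,Rt=toolR(13.85,0,-1); delta([.535,-.158,.12],Rt)
```

```text
t 4.42 p [516.61 129.07  97.06] F [ 0.08 -0.19 -4.5 ] M [ 0.07  0.02 -0.01] open 45.66 q [0.15 0.04 1.81 0.   1.29 2.2 ] x [ 0.002  0.    -1.   ] z [-0.465 -0.885 -0.001]
delta [-2.56 15.13 24.45] [-4.157e+01  3.000e-02  1.500e-01] |t 4.53
```

View pics/scene2.png

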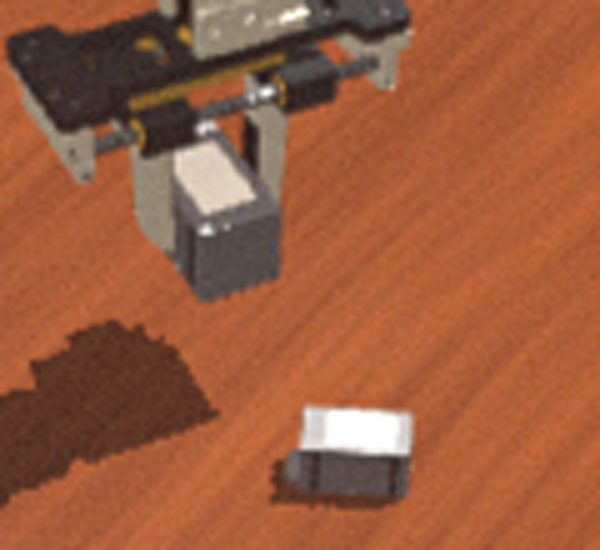

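View pics/top2.png

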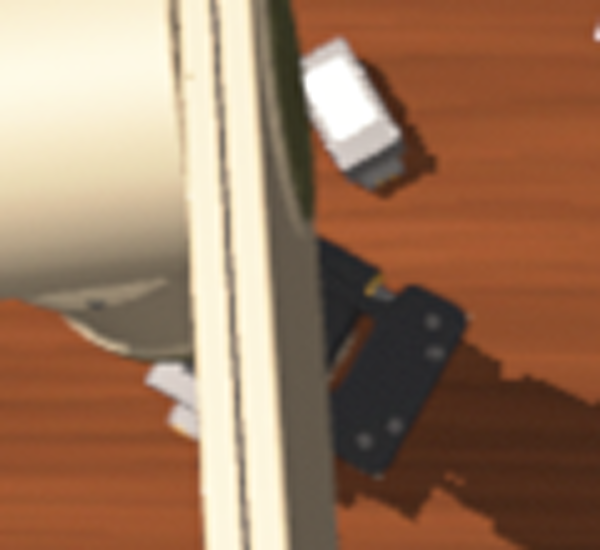

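```bash
cat >> h.py <<'E'
C=np.array([.517,-.1626,.012]);YAW=13.85;OFF=np.array([-.0013,0,-.0151]) # pack underside-mid rel TCP in pack axes
def tgt(tx,ty,tz,tilt,C=C,yaw=YAW):
    "tip-bottom in tray coords mm, tilt deg -> tcp pos,R, prints delta"
    Rp,Rt=toolR(yaw,tilt,-1)
    tip=C+Ro.from_euler('z',yaw,degrees=True).apply(np.array([tx,ty,tz])/1000)
    p=tip-Rp.apply(np.array([-.052,0,0])+OFF)
    return delta(p,Rt)
def where(C=C,yaw=YAW):
    s,p,R=tcp(); _,R0=toolR(0,0,-1); Rp=R*R0.inv(); e=Rp.as_euler('ZYX',degrees=True)
    tip=p+Rp.apply(np.array([-.052,0,0])+OFF)
    Rz=Ro.from_euler('z',yaw,degrees=True).inv()
    print('tip',(Rz.apply(tip-C)*1000).round(2),'yaw',e[0].round(2),'tilt',-e[1].round(2),'roll',e[2].round(2),'F',Rz.apply(s['force']).round(2),'M',Rz.apply(s['wrist_torque']).round(2),'t',round(s['t'],2))
E
python3 - <<'E'
from h import *
where(); tgt(-30,0,40,0); tgt(-30,0,30,7)
E
```

```text
tip [ 27.69 318.86  67.44] yaw -27.72 tilt -0.13 roll -0.08 F [-0.81 -1.04 -4.38] M [0.06 0.   0.  ] t 4.53
delta [ 2.73 15.5  24.14] [-4.157e+01  3.000e-02  1.500e-01] |t 4.53
delta [ 3.09 15.34 24.29] [-41.52   2.57   6.84] |t 4.53
```

jog_arm:
  targets:
    - [0,2.6,4,-7,0,0,1]
    - [0,5.2,8,-14,0,0,1]
    - [0,7.8,12,-21,0,0,1]
    - [0,10.4,16,-28,0,0,1]
    - [0,13,20,-35,0,0,1]

```text
t: 5.15
tool_pos: [0.5355, -0.1099, 0.0926]
orientation: [1.11, 1.273, -1.115]
force: [0.4, 0.8, -3.8]
opening: 0.0457
```

Run:
```python
from h import *
st();where(); tgt(-30,0,40,7)
```

```text
t 5.15 p [ 535.54 -109.87   92.55] F [ 0.39  0.83 -3.76] M [ 0.01 -0.05  0.01] open 45.68 q [-0.3   0.09  1.77 -0.    1.29  1.14] x [-0.005  0.001 -1.   ] z [ 0.131 -0.991 -0.001]
tip [-22.43  52.68  65.72] yaw 7.5 tilt -0.29 roll 0.08 F [ 0.58  0.71 -3.76] M [-0.   -0.05  0.01] t 5.15
delta [ 1.9  -0.42  4.76] [-6.34  0.29  7.28] |t 5.15
```

jog_arm:
  targets:
    - [0,-0.1,2,-2.5,0,2.5,1]
    - [0.6,-0.3,4,-5,0.2,5,1]
    - [1.2,-0.4,4.8,-6.3,0.3,7.3,1]
    - [1.9,-0.4,4.8,-6.3,0.3,7.3,1]
    - [1.9,-0.4,4.8,-6.3,0.3,7.3,1]

```text
t: 5.78
tool_pos: [0.5365, -0.1571, 0.0717]
orientation: [1.097, 1.238, -0.939]
force: [-0.4, 0.3, -4.0]
opening: 0.0461
```

Run:
```python
from h import *
st();where(); tgt(-38,0,15,7)
for n,b in (('scene',(180,200)),('top',(330,210))):
    c=cam(n); save(cv2.resize(c['frame'][b[1]:b[1]+110,b[0]:b[0]+120],None,fx=5,fy=5,interpolation=cv2.INTER_CUBIC),n+'3.png')
```

```text
t 5.78 p [ 536.48 -157.13   71.73] F [-0.39  0.33 -4.02] M [-0.01  0.12  0.02] open 46.08 q [-0.43  0.04  1.86  0.08  1.14  0.87] x [ 0.115  0.031 -0.993] z [ 0.238 -0.971 -0.002]
tip [-30.9    0.77  38.4 ] yaw 13.76 tilt 6.83 roll 0.13 F [-0.3   0.41 -4.02] M [0.02 0.12 0.02] t 5.78
delta [ 2.22 -0.99  0.07] [-0.09 -0.12  0.17] |t 5.78
```

View pics/scene3.png

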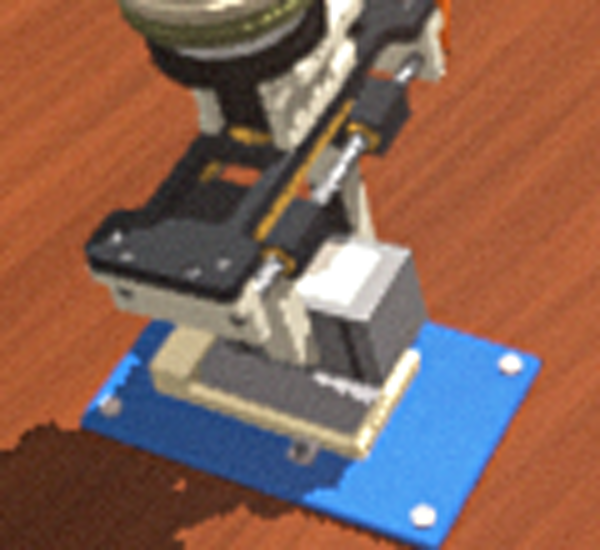

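View pics/top3.png

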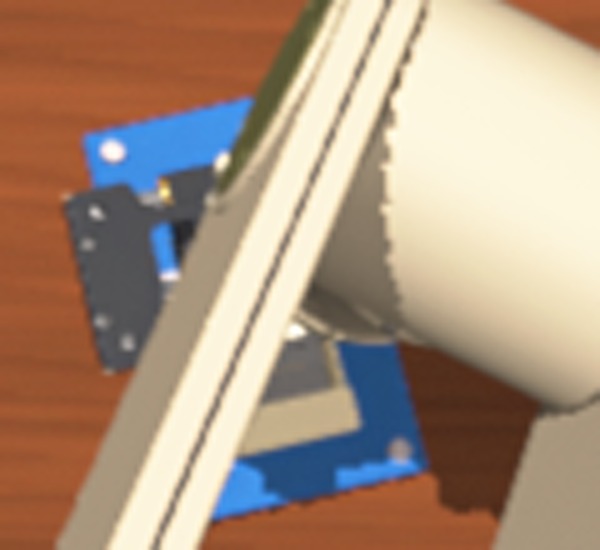

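The scene view shows the pack hanging tilted over the tray; the top view is mostly hidden by the arm. I'll descend part way, then overlay the predicted pack and tray outlines.

jog_arm:
  targets:
    - [0.7,-0.5,0,0,0,0,1]
    - [1.4,-1,0.1,0,0,0.2,1]
    - [2.2,-1,0.1,0,0,0.2,1]
    - [2.2,-1,0.1,0,0,0.2,1]

```text
t: 6.38
tool_pos: [0.5301, -0.1596, 0.0489]
orientation: [1.098, 1.236, -0.936]
force: [0.5, -0.3, -2.5]
opening: 0.0454
```

```bash
cat > ov.py <<'E'
from h import *
import sys
def ov(name,n,b,w,k):
    c=cam(n); im=cv2.resize(c['frame'][b[1]:b[1]+w[1],b[0]:b[0]+w[0]],None,fx=k,fy=k,interpolation=cv2.INTER_CUBIC); raw=im.copy()
    s,p,R=tcp(); _,R0=toolR(0,0,-1); Rp=R*R0.inv()
    def dr(L,col):
        q=((proj(c,L)-b+.5)*k-.5)
        cv2.polylines(im,[np.round(q*8).astype(int)],False,col,1,cv2.LINE_AA,3)
    P=lambda L:p+Rp.apply(np.array(L)/1000+OFF)
    dr(P([[42,23,48],[42,-23,48],[-42,-23,48],[-42,23,48],[42,23,48],[42,23,0],[42,-23,0],[42,-23,48]]),(255,0,0))
    dr(P([[42,-23,0],[-42,-23,0],[-42,-23,48]]),(255,0,0))
    Rz=Ro.from_euler('z',YAW,degrees=True)
    W=lambda L:C+Rz.apply(np.array(L)/1000)
    dr(W([[48,30,8],[48,-30,8],[-44.5,-30,8]]),(0,200,0)); dr(W([[-44.5,-30,15],[-64,-30,15],[-64,30,15],[-44.5,30,15],[-44.5,-30,15]]),(0,200,0))
    dr(W([[-44.5,-24,8],[42,-24,8],[42,24,8],[-44.5,24,8]]),(0,200,200))
    save(im,name+'_o.png'); save(raw,name+'_r.png')
where(); ov(sys.argv[1],'scene',np.array([190,220]),(100,90),7)
E
python3 ov.py s4
```

```text
tip [-37.6   -0.16  15.35] yaw 13.81 tilt 7.07 roll 0.12 F [ 0.43 -0.4  -2.53] M [-0.01  0.07  0.02] t 6.38
```

View pics/s4_o.png

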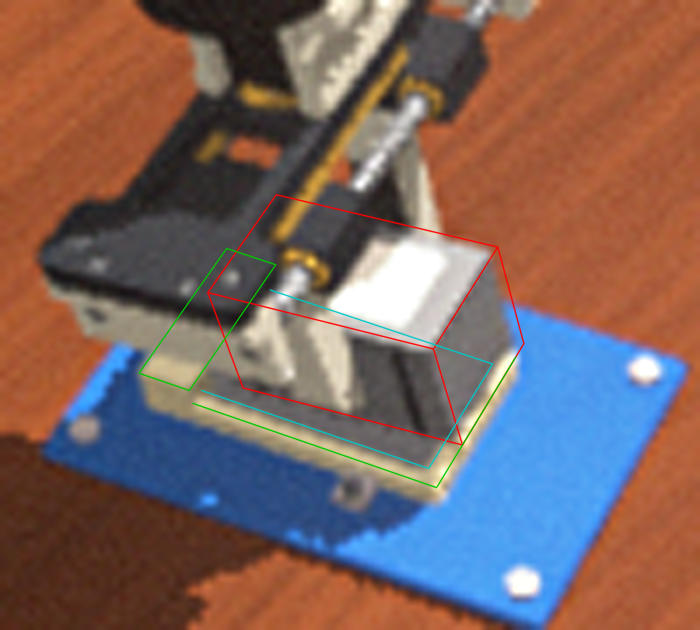

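View pics/s4_r.png

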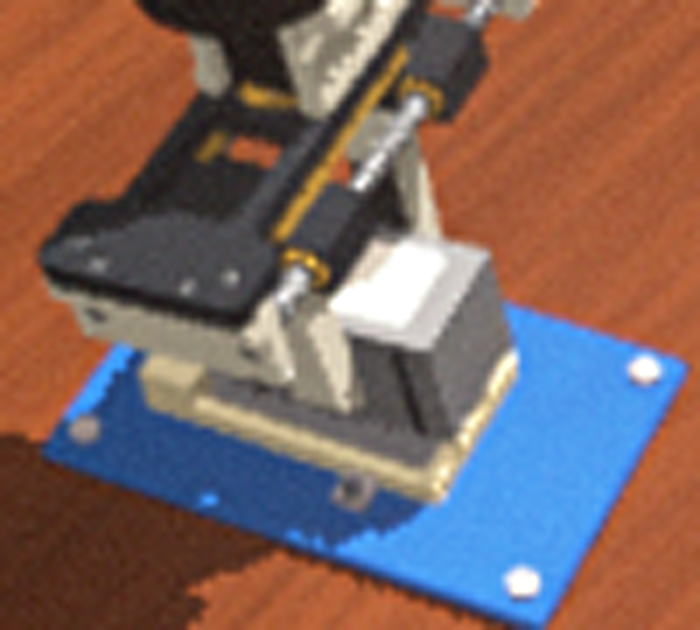

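Run:
```python
from h import *
for t in 'or':
    a=cv2.imread(f'pics/s4_{t}.png')[200:520,320:560]
    cv2.imwrite(f'pics/s4z_{t}.png',cv2.resize(a,None,fx=1.8,fy=1.8,interpolation=cv2.INTER_CUBIC))
a=np.hstack([cv2.imread(f'pics/s4z_{t}.png')[:, :400] for t in 'or']); cv2.imwrite('pics/s4z.png',a)
```

```text
(no output)
```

View pics/s4z.png

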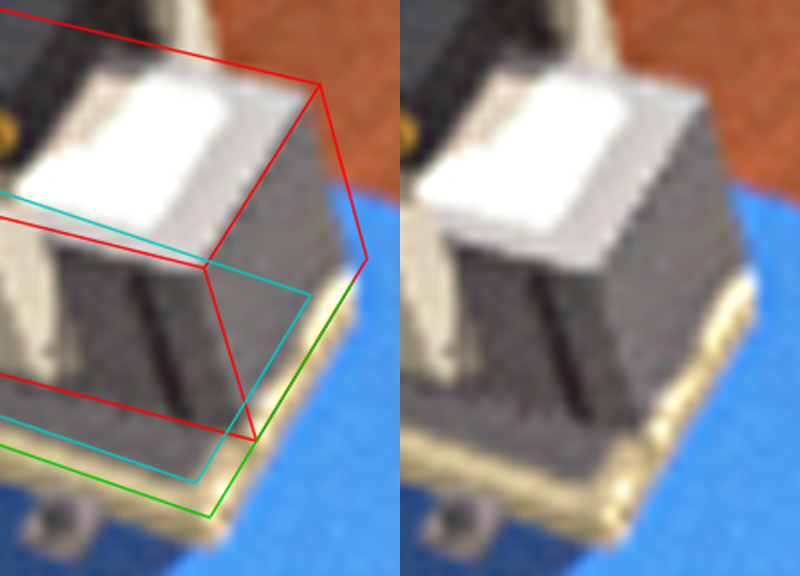

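Run:
```python
from h import *
c=cam('scene'); im0=cv2.imread('pics/scene0.png'); b=np.array([203,250]);k=11;w=(65,48)
im=cv2.resize(im0[b[1]:b[1]+w[1],b[0]:b[0]+w[0]],None,fx=k,fy=k,interpolation=cv2.INTER_CUBIC)
cv2.imwrite('pics/t5r.png',im)
def dr(L,col):
    q=((proj(c,L)-b+.5)*k-.5); cv2.polylines(im,[np.round(q*8).astype(int)],False,col,1,cv2.LINE_AA,3)
Rz=Ro.from_euler('z',YAW,degrees=True)
W=lambda L:C+Rz.apply(np.array(L)/1000)
dr(W([[48,30,8],[48,-30,8],[-44.5,-30,8]]),(0,200,0)); dr(W([[-44.5,-30,15],[-64,-30,15],[-64,30,15],[-44.5,30,15],[-44.5,-30,15]]),(0,200,0))
dr(W([[48,30,8],[48,30,-4],[48,-30,-4],[48,-30,8]]),(0,200,0));dr(W([[48,-30,-4],[-64,-30,-4]]),(0,200,0))
dr(W([[-44.5,-27,8],[42,-27,8],[42,27,8],[-44.5,27,8]]),(255,0,200))
cv2.imwrite('pics/t5o.png',im)
```

```text
(no output)
```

View pics/t5o.png

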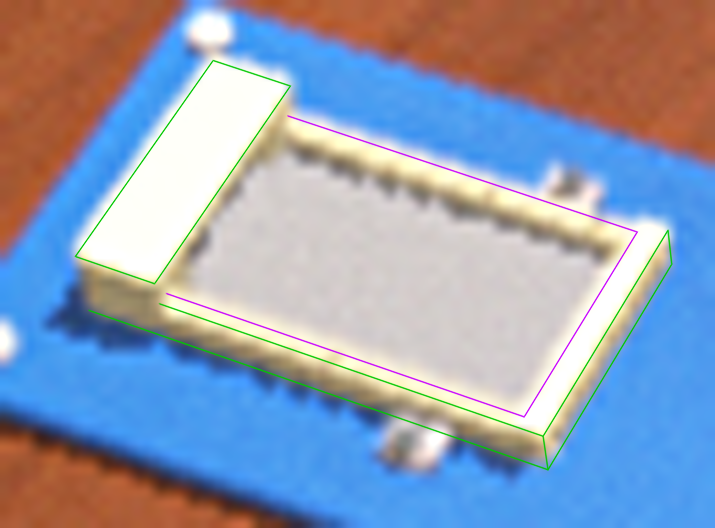

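View pics/t5r.png

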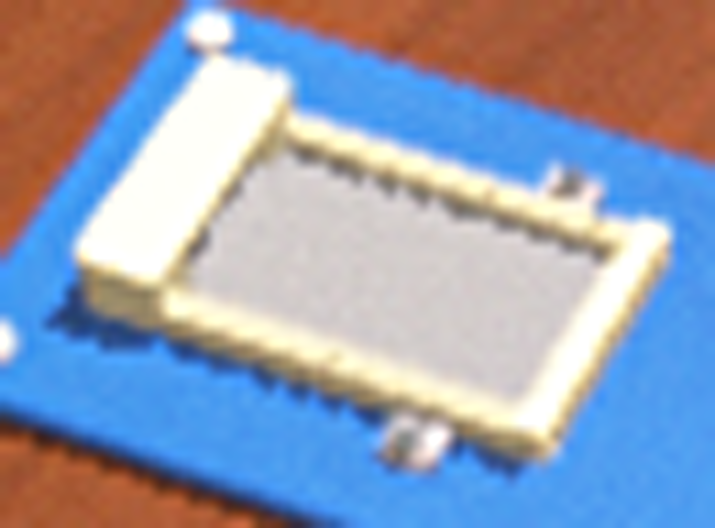

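The tray overlay fits to about 0.5 px. The pack looks 2–3 mm further towards -x than my model, and y agrees. Feel will settle x, so I'll descend carefully.

Run:
```python
from h import *
tgt(-37,0,4,7)
```

```text
delta [ 1.24 -0.16 -0.07] [-0.03 -0.05 -0.14] |t 6.47
```

jog_arm:
  targets:
    - [0.3,-0.1,-0.05,0,0,0,1]
    - [0.6,-0.15,-0.05,0,0,0,1]
    - [0.9,-0.15,-0.05,0,0,0,1]
    - [1.2,-0.15,-0.05,0,0,0,1]
    - [1.2,-0.15,-0.05,0,0,0,1]

```text
t: 7.1
tool_pos: [0.5306, -0.1592, 0.0375]
orientation: [1.098, 1.235, -0.935]
force: [-0.6, 0.0, -3.9]
opening: 0.046
```

```bash
python3 - <<'E'
from h import *
where();tgt(-37,0,1.5,7)
E
python3 ov.py s6
```

```text
tip [-37.05   0.07   3.91] yaw 13.82 tilt 7.12 roll 0.09 F [-0.57  0.18 -3.86] M [ 0.07  0.1  -0.04] t 7.1
delta [ 0.25 -0.02  0.  ] [-0.03 -0.09 -0.12] |t 7.1
tip [-37.05   0.07   3.91] yaw 13.82 tilt 7.12 roll 0.09 F [-0.57  0.18 -3.86] M [ 0.07  0.1  -0.04] t 7.1
```

View pics/s6_o.png

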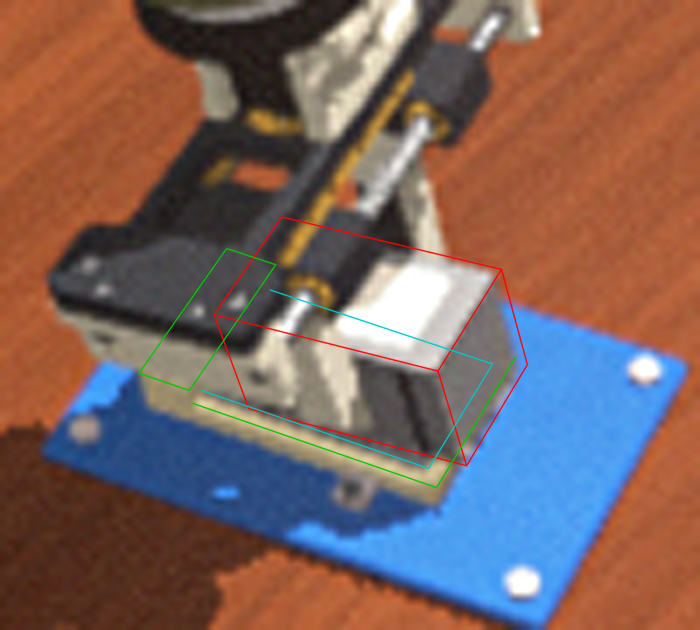

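jog_arm:
  targets:
    - [0.06,0,0,0,0,0,1]
    - [0.12,0,0,0,0,0,1]
    - [0.18,0,0,0,0,0,1]
    - [0.24,0,0,0,0,0,1]

```text
t: 7.65
tool_pos: [0.5308, -0.1588, 0.0352]
orientation: [1.098, 1.235, -0.935]
force: [-1.3, 4.4, -2.6]
opening: 0.0457
```

Run:
```python
from h import *
where();tgt(-43,0,1.2,7)
```

```text
tip [-36.69   0.39   1.61] yaw 13.82 tilt 7.12 roll 0.12 F [-0.19  4.61 -2.58] M [ 0.73  0.21 -0.05] t 7.65
delta [-0.03 -0.63  0.03] [-0.03 -0.11 -0.12] |t 7.65
```

A 4.6 N side force towards +y shows the pack rubbing the -y wall. I'll shift it about 0.8 mm to +y.

jog_arm:
  targets:
    - [0,0,-0.05,0,0,0,1]
    - [0,0,-0.1,0,0,0,1]
    - [0,0,-0.1,0,0,0,1]

```text
t: 8.02
tool_pos: [0.5307, -0.1581, 0.0353]
orientation: [1.098, 1.235, -0.935]
force: [-0.4, 0.7, -2.8]
opening: 0.0459
```

Run:
```python
from h import *
where();tgt(-43,1,1.2,7)
```

```text
tip [-36.66   1.13   1.69] yaw 13.83 tilt 7.13 roll 0.09 F [-0.25  0.73 -2.82] M [ 0.    0.18 -0.02] t 8.03
delta [-0.02 -0.63  0.01] [-0.02 -0.09 -0.13] |t 8.03
```

jog_arm:
  targets:
    - [0,-0.15,0,0,0,0,1]
    - [-0.02,-0.3,0,0,0,0,1]
    - [-0.04,-0.45,0,0,0,0,1]
    - [-0.06,-0.6,0,0,0,0,1]
    - [-0.06,-0.6,0,0,0,0,1]

```text
t: 8.65
tool_pos: [0.5247, -0.1596, 0.0351]
orientation: [1.098, 1.235, -0.935]
force: [-0.2, 0.6, -3.0]
opening: 0.0456
```

Run:
```python
from h import *
where();tgt(-47,1.2,1.5,7)
```

```text
tip [-42.85   1.15   1.52] yaw 13.82 tilt 7.12 roll 0.09 F [-0.08  0.68 -3.04] M [0.05 0.12 0.01] t 8.65
delta [-0.04 -0.41 -0.01] [-0.03 -0.09 -0.12] |t 8.65
```

jog_arm:
  targets:
    - [-0.01,-0.1,0,0,0,0,1]
    - [-0.02,-0.2,0,0,0,0,1]
    - [-0.03,-0.3,0,0,0,0,1]
    - [-0.03,-0.3,0,0,0,0,1]

```text
t: 9.15
tool_pos: [0.5217, -0.1603, 0.035]
orientation: [1.098, 1.235, -0.935]
force: [0.1, 0.2, -4.5]
opening: 0.0459
```

```bash
python3 - <<'E'
from h import *
where()
E
python3 ov.py s7
```

```text
tip [-45.91   1.14   1.44] yaw 13.81 tilt 7.12 roll 0.09 F [ 0.1   0.15 -4.45] M [ 0.04  0.18 -0.  ] t 9.15
tip [-45.91   1.14   1.44] yaw 13.81 tilt 7.12 roll 0.09 F [ 0.1   0.15 -4.45] M [ 0.04  0.18 -0.  ] t 9.15
```

View pics/s7_o.png

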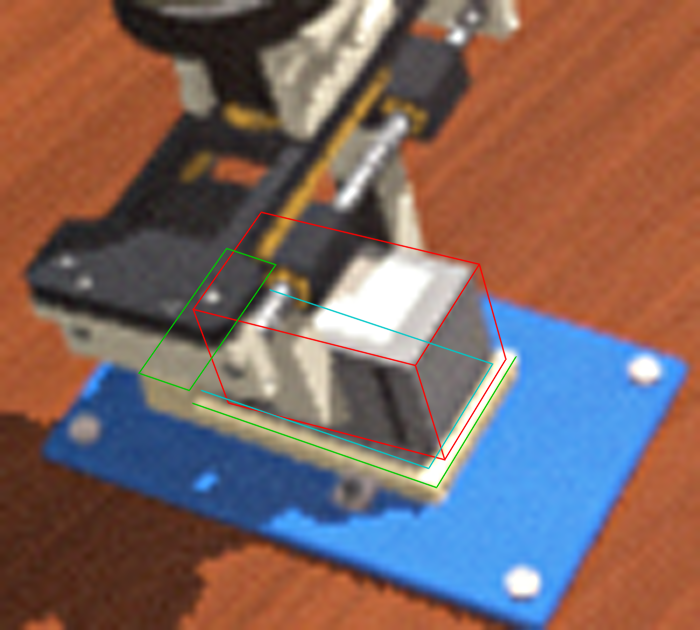

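jog_arm:
  targets:
    - [-0.01,-0.05,0,0,0,0,1]
    - [-0.01,-0.1,0,0,0,0,1]
    - [-0.02,-0.15,0,0,0,0,1]
    - [-0.02,-0.15,0,0,0,0,1]

```text
t: 9.7
tool_pos: [0.5203, -0.1607, 0.0351]
orientation: [1.098, 1.235, -0.935]
force: [-0.1, 0.4, -3.5]
opening: 0.0457
```

```bash
python3 -c "
from h import *
where()"
```

```text
tip [-47.39   1.12   1.47] yaw 13.81 tilt 7.13 roll 0.09 F [-0.02  0.47 -3.47] M [-0.05  0.09  0.  ] t 9.7
```

jog_arm:
  targets:
    - [-0.01,-0.05,0,0,0,0,1]
    - [-0.01,-0.1,0,0,0,0,1]
    - [-0.01,-0.1,0,0,0,0,1]

```text
t: 10.07
tool_pos: [0.5196, -0.1609, 0.0352]
orientation: [1.099, 1.234, -0.935]
force: [2.6, 1.0, -4.4]
opening: 0.046
```

```bash
python3 -c "
from h import *
where()"
```

```text
tip [-48.11   1.1    1.58] yaw 13.81 tilt 7.16 roll 0.08 F [ 2.74  0.31 -4.39] M [ 0.05 -0.42 -0.06] t 10.07
```

The spring contact is met at model x≈-48, where force steps up to 2.7 N. Pushing on.

jog_arm:
  targets:
    - [-0.01,-0.05,0,0,0,0,1]
    - [-0.01,-0.1,0,0,0,0,1]
    - [-0.01,-0.1,0,0,0,0,1]

```text
t: 10.45
tool_pos: [0.5187, -0.1611, 0.0352]
orientation: [1.099, 1.234, -0.935]
force: [2.5, 0.8, -5.2]
opening: 0.0456
```

```bash
python3 -c "
from h import *
where()"
```

```text
tip [-49.03   1.11   1.59] yaw 13.81 tilt 7.17 roll 0.08 F [ 2.6   0.21 -5.15] M [ 0.08 -0.55  0.07] t 10.45
```

jog_arm:
  targets:
    - [-0.01,-0.05,0,0,0,0,1]
    - [-0.01,-0.1,0,0,0,0,1]
    - [-0.01,-0.1,0,0,0,0,1]

```text
t: 10.82
tool_pos: [0.5178, -0.1613, 0.0352]
orientation: [1.099, 1.234, -0.935]
force: [3.4, 1.3, -5.6]
opening: 0.0455
```

```bash
python3 -c "
from h import *
where()"
```

```text
tip [-49.96   1.1    1.6 ] yaw 13.81 tilt 7.18 roll 0.08 F [ 3.59  0.49 -5.64] M [ 0.08 -0.65 -0.  ] t 10.82
```

```bash
python3 -c "
from h import *
tgt(-50.5,1.1,1.3,4.5)"; python3 ov.py s8
```

```text
delta [ 0.27  0.01 -0.01] [-0.04 -0.07 -2.68] |t 10.82
tip [-49.96   1.1    1.6 ] yaw 13.81 tilt 7.18 roll 0.08 F [ 3.59  0.49 -5.64] M [ 0.08 -0.65 -0.  ] t 10.82
```

View pics/s8_r.png

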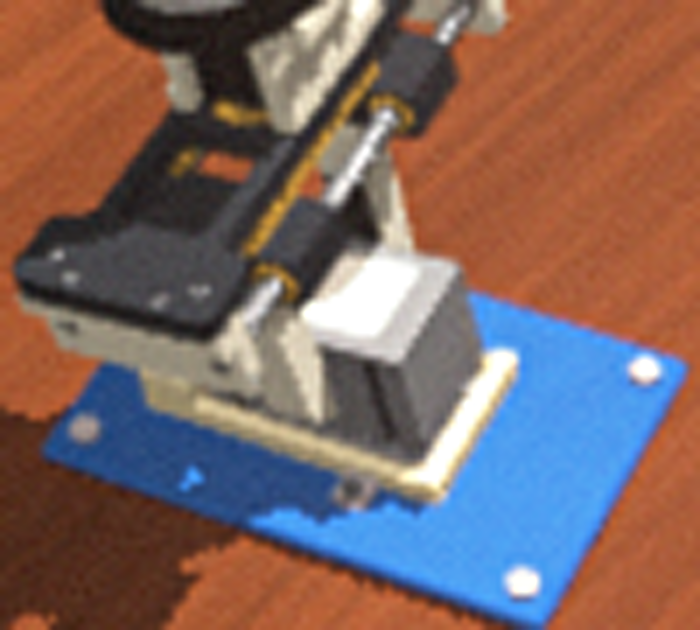

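The tail face is now just inside the tail wall (crop ~(440,450)), still up. I'll start rocking it down.

jog_arm:
  targets:
    - [0.07,0,0,0,0,-0.7,1]
    - [0.14,0,0,0,0,-1.4,1]
    - [0.2,0,0,0,0,-2,1]
    - [0.27,0,0,0,0,-2.7,1]
    - [0.27,0,0,0,0,-2.7,1]

```text
t: 11.5
tool_pos: [0.5183, -0.1612, 0.0326]
orientation: [1.073, 1.265, -0.97]
force: [5.0, 0.9, -3.6]
opening: 0.0458
```

```bash
python3 -c "
from h import *
where();tgt(-51,1.1,0.8,2.5)"
```

```text
tip [-50.32   1.1    1.38] yaw 13.83 tilt 4.47 roll 0.08 F [ 5.09 -0.3  -3.59] M [ 0.18 -0.71 -0.07] t 11.5
delta [ 0.24 -0.02 -0.  ] [-0.02 -0.08 -1.97] |t 11.5
```

jog_arm:
  targets:
    - [0.06,0,0,0,0,-0.5,1]
    - [0.12,0,0,0,0,-1,1]
    - [0.18,-0.01,0,0,0,-1.5,1]
    - [0.24,-0.02,0,0,0,-2,1]
    - [0.24,-0.02,0,0,0,-2,1]

```text
t: 12.12
tool_pos: [0.5187, -0.1614, 0.0303]
orientation: [1.054, 1.287, -0.996]
force: [4.3, 0.5, -1.8]
opening: 0.0457
```

```bash
python3 -c "
from h import *
where();tgt(-51.2,1.1,0.5,1)"; python3 ov.py s9
```

```text
tip [-50.69   0.83   0.93] yaw 13.85 tilt 2.48 roll 0.05 F [ 4.27 -0.56 -1.82] M [-0.01 -0.58  0.01] t 12.12
delta [ 0.18 -0.02 -0.03] [ 0.   -0.05 -1.48] |t 12.12
tip [-50.69   0.83   0.93] yaw 13.85 tilt 2.48 roll 0.05 F [ 4.27 -0.56 -1.82] M [-0.01 -0.58  0.01] t 12.12
```

View pics/s9_r.png

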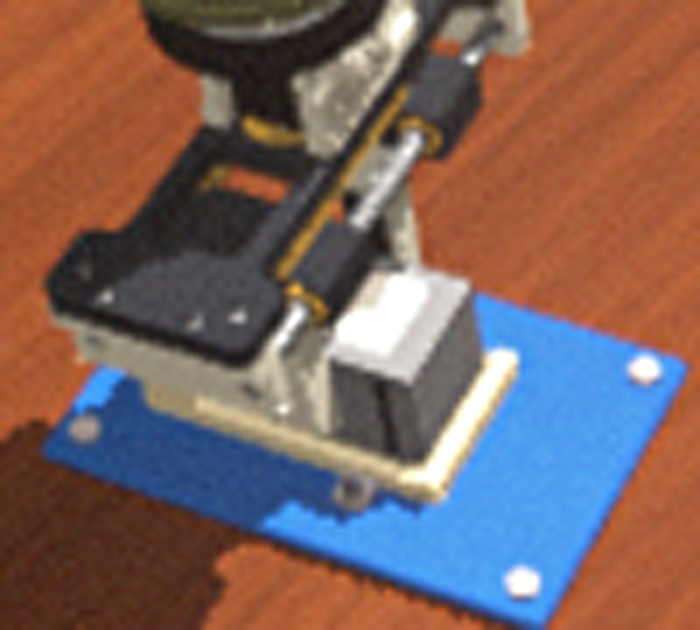

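jog_arm:
  targets:
    - [0.04,0,-0.01,0,0,-0.3,1]
    - [0.08,0,-0.02,0,0,-0.6,1]
    - [0.1,-0.01,-0.02,0,0,-0.8,1]
    - [0.1,-0.01,-0.02,0,0,-0.8,1]

```text
t: 12.68
tool_pos: [0.5187, -0.1612, 0.0294]
orientation: [1.046, 1.295, -1.007]
force: [3.6, 0.7, -1.5]
opening: 0.0461
```

```bash
python3 -c "
from h import *
where();tgt(-51.2,1.1,0.5,1)"
```

```text
tip [-50.83   0.91   0.7 ] yaw 13.86 tilt 1.7 roll 0.03 F [ 3.64 -0.15 -1.47] M [-0.15 -0.7   0.03] t 12.68
delta [ 0.08 -0.02 -0.02] [ 0.01 -0.03 -0.7 ] |t 12.68
```

jog_arm:
  targets:
    - [0.04,0,-0.01,0,0,-0.4,1]
    - [0.08,-0.01,-0.02,0,0,-0.7,1]
    - [0.11,-0.01,-0.02,0,0,-1,1]
    - [0.11,-0.01,-0.02,0,0,-1,1]

```text
t: 13.18
tool_pos: [0.5187, -0.1611, 0.0283]
orientation: [1.036, 1.307, -1.02]
force: [5.2, 0.4, -1.5]
opening: 0.0458
```

```bash
python3 -c "
from h import *
where();tgt(-51.2,1.1,0.,0)"
```

```text
tip [-51.1    1.02   0.53] yaw 13.86 tilt 0.69 roll 0.03 F [ 5.15 -0.83 -1.46] M [-0.27 -0.71  0.05] t 13.18
delta [ 0.12  0.01 -0.01] [ 0.01 -0.03 -0.69] |t 13.18
```

jog_arm:
  targets:
    - [0.03,0,0,0,0,-0.3,1]
    - [0.06,0,0,0,0,-0.5,1]
    - [0.09,0,0,0,0,-0.7,1]
    - [0.09,0,0,0,0,-0.7,1]

```text
t: 13.68
tool_pos: [0.5187, -0.161, 0.0273]
orientation: [1.029, 1.315, -1.029]
force: [4.5, 0.3, -2.6]
opening: 0.0459
```

```bash
python3 -c "
from h import *
where();tgt(-51.2,1.1,0.,0)"; python3 ov.py s10
```

```text
tip [-51.27   1.09   0.22] yaw 13.87 tilt -0.02 roll 0.03 F [ 4.4  -0.76 -2.59] M [-0.15 -0.8   0.07] t 13.68
delta [ 0.02  0.01 -0.  ] [ 0.02 -0.03  0.02] |t 13.68
tip [-51.27   1.09   0.22] yaw 13.87 tilt -0.02 roll 0.03 F [ 4.4  -0.76 -2.59] M [-0.15 -0.8   0.07] t 13.68
```

View pics/s10_o.png

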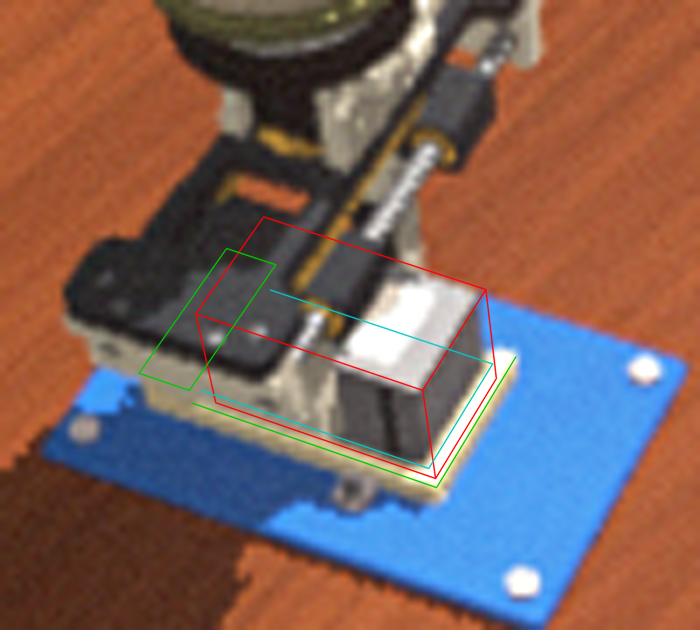

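View pics/s10_r.png

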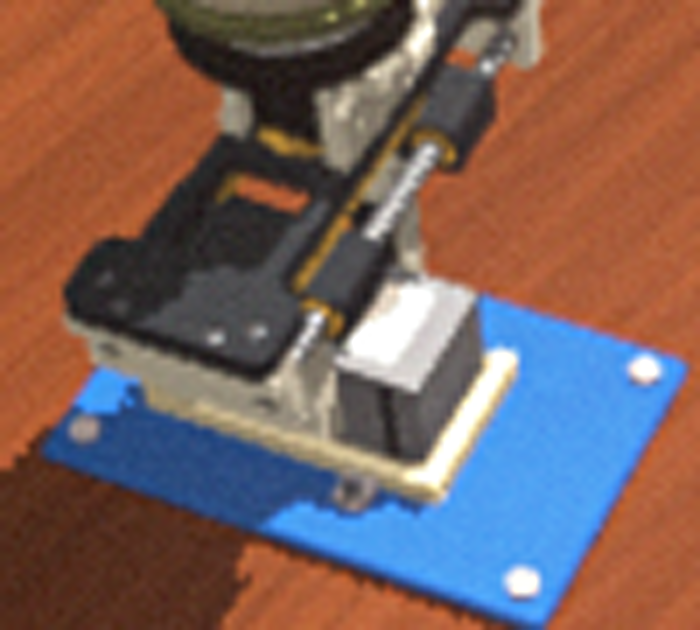

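Now I'll feel for the floor with small downward steps.

jog_arm:
  targets:
    - [0.03,0,0,0,0,0,1]
    - [0.05,0,0,0,0,0,1]
    - [0.05,0,0,0,0,0,1]

```text
t: 14.1
tool_pos: [0.5188, -0.161, 0.0271]
orientation: [1.029, 1.314, -1.029]
force: [2.6, 1.7, 3.8]
opening: 0.0455
```

```bash
python3 -c "
from h import *
where()"
```

```text
tip [-51.2    1.09  -0.  ] yaw 13.87 tilt -0.01 roll 0.03 F [2.95 1.02 3.81] M [ 0.04 -0.36  0.05] t 14.1
```

jog_arm:
  targets:
    - [0.03,0,0,0,0,0,1]
    - [0.05,0,0,0,0,0,1]
    - [0.05,0,0,0,0,0,1]

```text
t: 14.48
tool_pos: [0.5188, -0.161, 0.027]
orientation: [1.029, 1.315, -1.029]
force: [-0.1, 2.7, 6.7]
opening: 0.0461
```

```bash
python3 -c "
from h import *
where()"
```

```text
tip [-51.21   1.09  -0.06] yaw 13.87 tilt -0.01 roll 0.03 F [0.59 2.68 6.71] M [ 0.25 -0.04  0.04] t 14.47
```

The floor is felt at model z≈0 with about 10 N down, and the pack is flat. Releasing.

jog_arm:
  targets:
    - [0,0,0,0,0,0,0.45]
    - [0,0,0,0,0,0,0.3]
    - [0,0,0,0,0,0,0.1]
    - [0,0,0,0,0,0,0]
    - [0,0,0,0,0,0,0]
  squeeze: 10

```text
t: 15.1
tool_pos: [0.5187, -0.161, 0.027]
orientation: [1.029, 1.315, -1.029]
force: [-0.1, -0.5, -1.1]
opening: 0.0863
```

```bash
python3 -c "
from h import *
where();st()"; python3 ov.py s11
```

```text
tip [-51.27   1.11  -0.09] yaw 13.87 tilt -0.02 roll 0.03 F [-0.17 -0.45 -1.12] M [-0.05 -0.04  0.03] t 15.1
t 15.1 p [ 518.7  -161.03   26.99] F [-0.05 -0.48 -1.12] M [-0.04 -0.05  0.03] open 86.29 q [-0.4   0.16  1.82  0.    1.16  0.93] x [-0.     0.001 -1.   ] z [ 0.24  -0.971 -0.001]
tip [-51.27   1.11  -0.09] yaw 13.87 tilt -0.02 roll 0.03 F [-0.17 -0.45 -1.12] M [-0.05 -0.04  0.03] t 15.1
```

View pics/s11_o.png

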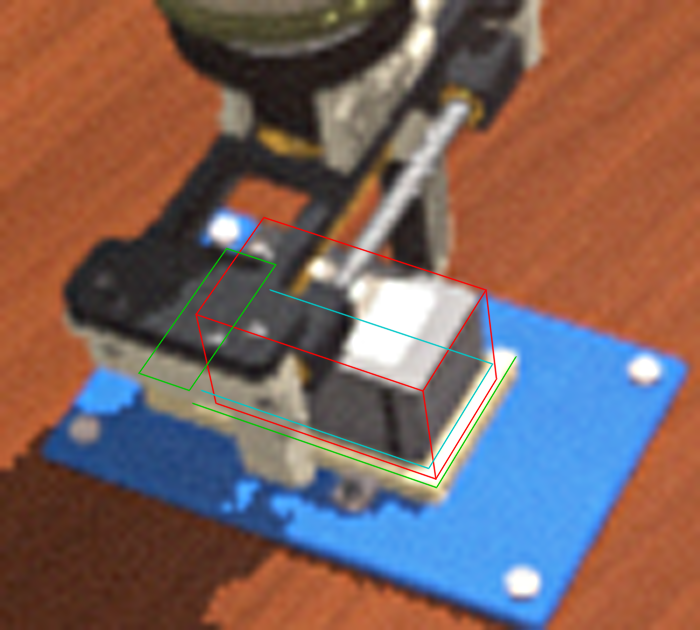

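Released. Now I'll back straight up and inspect.

jog_arm:
  targets:
    - [-1,0,0,0,0,0,0]
    - [-3,0,0,0,0,0,0]
    - [-6,0,0,0,0,0,0]
    - [-10,0,0,0,0,0,0]
    - [-14,0,0,0,0,0,0]

```text
t: 15.78
tool_pos: [0.5187, -0.1611, 0.169]
orientation: [1.029, 1.314, -1.029]
force: [0.3, 0.6, -0.1]
opening: 0.093
```

jog_arm:
  targets:
    - [0,0,-4,0,0,0,0]
    - [0,0,-9,0,0,0,0]
    - [0,0,-14,0,0,0,0]
    - [0,0,-20,0,0,0,0]
    - [0,0,-20,0,0,0,0]

```text
t: 16.4
tool_pos: [0.4701, 0.0365, 0.17]
orientation: [1.027, 1.316, -1.024]
force: [0.5, 0.0, 0.4]
opening: 0.0932
```

Run:
```python
from h import *
st()
for n,b in (('scene',(190,220)),('top',(340,215))):
    c=cam(n); cv2.imwrite('pics/f_'+n+'_full.png',c['frame'][:,:,::-1]); k=7
    save(cv2.resize(c['frame'][b[1]:b[1]+85,b[0]:b[0]+100],None,fx=k,fy=k,interpolation=cv2.INTER_CUBIC),'f_'+n+'.png')
```

```text
t 16.4 p [470.11  36.48 169.95] F [0.55 0.04 0.44] M [ 0.03 -0.02 -0.  ] open 93.24 q [-0.03 -0.2   1.9   0.    1.44  1.29] x [ 0.001  0.001 -1.   ] z [ 0.245 -0.97  -0.001]
```

View pics/f_scene.png

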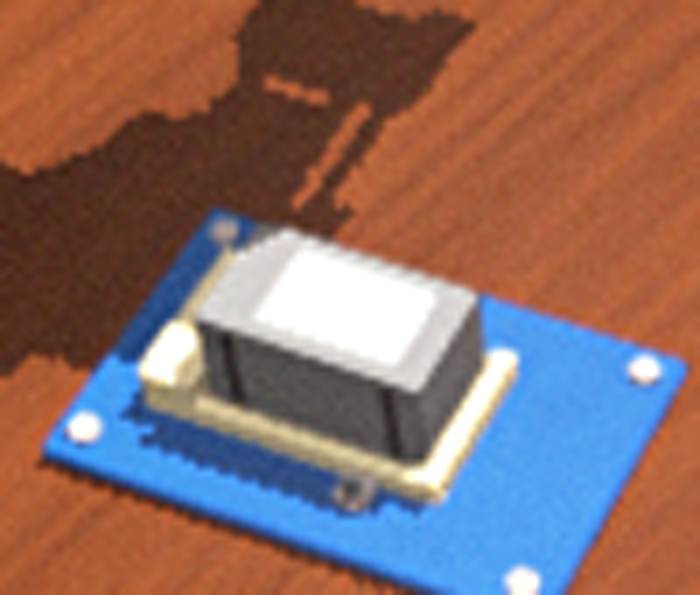

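View pics/f_top.png

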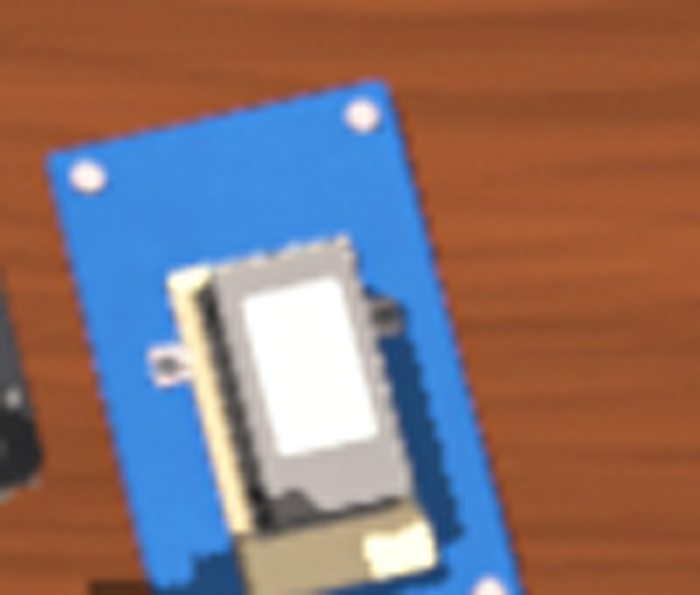

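View pics/f_top_full.png

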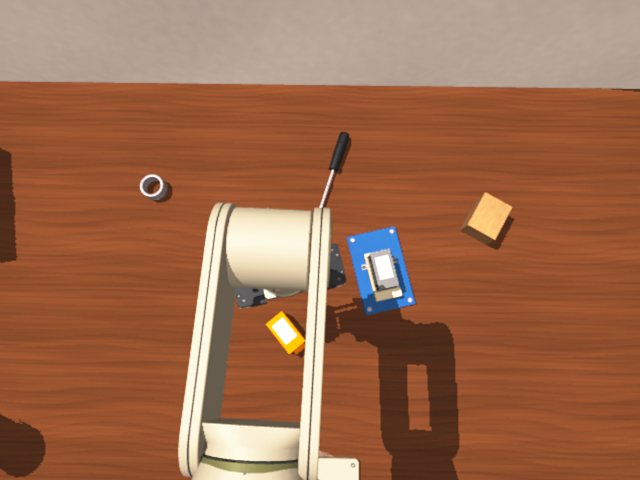

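```bash
cat > v.py <<'E'
from h import *
from scipy.optimize import least_squares
T=cam('top');S=cam('scene')
px=lambda l,k,o:[((u+.5)/k-.5+o[0],(v+.5)/k-.5+o[1]) for u,v in l]
sp=np.array(px([(197,305),(290,228),(483,295),(420,392),(425,462)],7,(190,220)))
tp=np.array(px([(213,280),(347,237),(412,498),(270,530)],7,(340,215)))
L=np.array([[-42,-23,48],[-42,23,48],[42,23,48],[42,-23,48],[42,-23,0]])/1000; LT=L[[2,3,0,1]]
Rz=Ro.from_euler('z',YAW,degrees=True)
def r(p,both=True):
    R=Rz*Ro.from_euler('ZY',[p[3],-p[4]]); t=C+Rz.apply(p[:3])
    a=(proj(S,t+R.apply(L))-sp).ravel(); b=(proj(T,t+R.apply(LT))-tp).ravel()
    return np.r_[a,b]
s=least_squares(r,np.zeros(5)); J=s.jac; sd=np.sqrt(np.diag(np.linalg.inv(J.T@J)))*.5
print('mm',(s.x[:3]*1000).round(2),'deg',np.degrees(s.x[3:]).round(2),'sd',(sd[:3]*1000).round(2),np.degrees(sd[3:]).round(2)); print(r(s.x).reshape(-1,2).round(2).tolist())
E
python3 v.py
```

```text
mm [-0.17  2.23 -1.8 ] deg [-1.73  0.9 ] sd [0.91 0.45 0.87] [0.51 1.05]
[[-0.41, 0.87], [-3.54, -1.75], [-0.02, -0.58], [-0.57, -0.22], [0.85, 2.45], [-0.89, -1.78], [-0.04, 0.47], [-0.99, -0.13], [-0.98, -0.7]]
```

Run:
```python
from h import *
c=cam('scene'); b=np.array([190,220]);k=7
out=[]
for tilt in (0,2):
    im=cv2.resize(c['frame'][b[1]:b[1]+85,b[0]+10:b[0]+67],None,fx=k,fy=k,interpolation=cv2.INTER_CUBIC)
    Rz=Ro.from_euler('z',YAW,degrees=True); Rp=Rz*Ro.from_euler('y',-tilt,degrees=True)
    tip=C+Rz.apply([-.052,.0008,0])
    P=lambda L:tip+Rp.apply((np.array(L)+[52,0,0])/1000)
    q=(proj(c,P([[42,-23,0],[42,-23,48],[-42,-23,48],[-42,23,48],[42,23,48],[42,-23,48]]))-b-[10,0]+.5)*k-.5
    cv2.polylines(im,[np.round(q*8).astype(int)],False,(255,0,0),1,cv2.LINE_AA,3); out.append(im)
save(np.hstack(out),'v2.png')
```

```text
(no output)
```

View pics/v2.png

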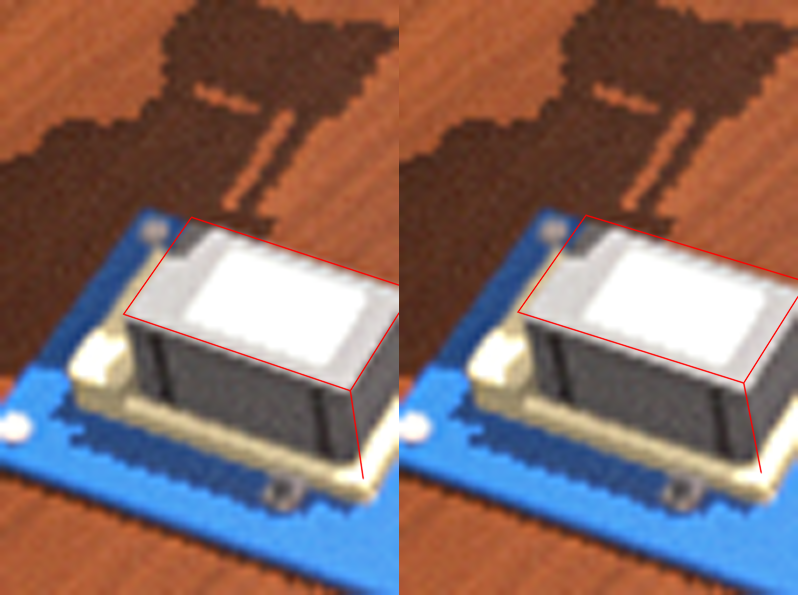

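The flat seated model matches the pack's outline, including the shadowed rear corner. The 2° tilt model fits worse. Screwdriver, stator and carton sit at their original pixels, so I'm handing in.

```bash
python3 -c "
from h import *
st(); print(ticket.close_job())"
```

```text
t 16.65 p [471.2   31.9  169.33] F [ 0.08 -0.17 -0.67] M [ 0.01 -0.01 -0.  ] open 92.8 q [-0.04 -0.19  1.9  -0.    1.44  1.29] x [ 0. -0. -1.] z [ 0.238 -0.971  0.   ]
the job is handed in; nothing more can be done
None
```

The large grey battery pack is in the tray pocket, lying flat and released, and the job was handed in at about 16.7 s. No verdict was reported.

- **Insertion:** I slid the nose under the bridge at about 7° tail-up. It met the spring contact by feel and pushed it about 2 mm in while tilted. I then rocked the tail down and pressed lightly to feel the floor.
- **Forces:** The readings between moves stayed under about 7 N, or about 11 N allowing for the pack's weight. While going in, the pack rubbed the tray's -y side wall at 4.6 N, and I cleared it by shifting about 0.8 mm.
- **Final checks:**
  - After release the tool forces were near zero.
  - The flat, seated outline matches the scene picture, and a 2° tilt fits worse.
  - Screwdriver, stator and carton look unmoved in the top view.
- **Weak or disagreeing checks:**
  - My hand-clicked corner fit was rough: one corner was off by about 4 px, y was +2.2 mm, z was -1.8 mm, tilt was 0.9° ± 1°, and yaw was -1.7° against the tray.
  - In the grip, the pack sat about 2 mm further towards -x than I had modelled. I resolved that by feel.
  - Final contact travel and side position are inferred from the fit, not measured. The small grey pack was hidden by the arm in the last top view.

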